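# Torque the gauge fitting to the click and switch on the vacuum test

## Task

Swing the torque wrench that is already on the hex fitting clockwise (seen from above) until the fitting comes home and the wrench's breakaway joint gives, and stop right there instead of folding the joint to its end. Ease the handle back under control until the joint is straight again, without letting it snap back, and let go with the fitting left tight. Then press the red rocker switch over to start the vacuum test; leave the gauge glass and the loose plugs and gasket alone.

Things in the scene. Friction and masses are not known exactly. Their poses are not given: they have to be found in the camera images.
- panel: grey test panel, a low box 200 mm (x) by 340 mm (y) by 36 mm high, fixed to the bench; origin at the centre of its underside, z up. Its boss with the hex fitting is at x 0, y 30 mm; a 42 mm wide black switch frame at x -55, y 115 mm stands 10 mm above its top.
- wrench_head: ring head of the steel torque wrench, 20 mm radius, 14 mm high, set on the hex fitting and turning with it. Origin on the fitting's upright axis, 84 mm above the bench; z up; x points to the breakaway pin 40 mm out. The fitting turns clockwise from above, stiffly (0.9 N m, also backwards, which loosens it), through 0.3 to 0.5 rad, then is home; the home angle differs every time.
- handle: wrench handle. Origin on the breakaway pin (upright axis, 40 mm from the fitting's axis), z up, x along the handle to its end 232 mm out; in line with the head when straight. Black grip 125 mm long (97 to 222 mm from the pin), 22 mm wide, 24 mm high; free air under it: 36 mm to the panel, 72 mm to the bench. A spring brings it straight as it is eased off; let go while folded it snaps back.
- grip (a point): centre of the black grip, 160 mm from the pin, 200 mm from the fitting's axis, 84 mm above the bench. Pull felt here: 4 to 5 N while the fitting runs, less at a standstill; once home it rises to 12 to 15 N, where the joint gives: the handle folds clockwise from the head's line while the pull hardly rises any more. Folded 8 mm here is clicked; 30 mm is too far; hard end at 38 mm.
- rocker (a joint): angle of the red rocker switch: 0 off (near end, towards the panel's -x, standing up), 0.34 rad fully over. It stays where it is left. It moves at 2 to 4 N pressed on its near half; press on until it stops solidly (a 9 N stop does).
- rocker_press (a point): press point on the top of the rocker (58 mm by 30 mm, hinged about the panel's y at its middle), on its raised near half 20 mm from the hinge; about 71 mm above the bench when off, 7 mm lower when on. Press straight down.
- gauge: vacuum gauge on the panel, lying glass up, 72 mm diameter, 27 mm high with its glass; origin at the centre of its underside on the panel top (36 mm above the bench). Fragile, fixed.
- plug_a: loose aluminium blanking plug, 34 mm flange, 22 mm shank, 30 mm high; origin at the centre of its underside. Bystander.
- plug_b: the other, equal, loose aluminium blanking plug. Bystander.
- gasket: loose copper gasket ring, 40 mm outside, 24 mm hole, 5 mm thick; origin at the centre of its underside. Bystander.

How it is judged (in metres and radians):
On the way, in this order (a step that is already met when the one before it is completed fails the run):
1. the fitting is home and the breakaway joint has given (folded by 8 mm or more at the grip) (y of grip in the frame of wrench_head below -0.008 m), for 0.05 s.
2. the handle is eased back until the joint is straight again (within 5 mm at the grip) (y of grip in the frame of wrench_head above -0.005 m), for 0.1 s.
3. the rocker is pressed over (value of joint rocker above 0.26 rad), for 0.1 s.
At the end, for the whole second after the job is handed in: The rocker is over (above 0.26 of 0.34 rad), the wrench joint is straight (within 5 mm at the grip), the handle is at rest, and the fitting has not been loosened again: the grip is still at least 50 mm from where it began (value of joint rocker above 0.26 rad and y of grip in the frame of wrench_head above -0.005 m and distance of grip from where it was at the start of the episode above 0.05 m and angular speed of handle below 0.05 rad/s); the robot touches nothing.
It fails at once if the breakaway joint is folded on past the click, more than 30 mm at the grip: over-torqued (y of grip in the frame of wrench_head below -0.03 m).
It fails at once if the handle snaps or is flung round (faster than 2 rad/s) (angular speed of handle above 2 rad/s).
It fails at once if the gauge is pushed with more than 2 N (contact force between gauge and anything else above 2 N).
It fails at once if the rocker is pressed with more than 40 N (contact force between rocker and anything else above 40 N).
It fails at once if a plug or the gasket is moved by more than 15 mm (distance of any of plug_a, plug_b, gasket from where it was at the start of the episode above 0.015 m).
It also fails if it takes over 58 s, if anything falls off the work surface, if the arm or the gripper's body presses on something with over 40 N, if the wrist force passes 120 N, or if a joint passes its speed limit or range.

## Robot

A 7-joint arm with a two-finger parallel gripper is mounted at the origin on the work surface. World frame = base frame: x ahead of the robot, y to its left, z up, the work surface at z = 0. Lengths are in mm, angles in rad, forces in N, time in s.
With the tool pointing down it reaches from about 400 to 875 mm from the base axis. Payload 4.4 kg.
Tool frame: the origin (TCP) lies midway between the tips of the shut fingers; the grasp point (between the pads) lies ctrl.grip_depth behind it (ctrl.grip_depth is the distance from the TCP to the grasp point, in mm); z points along the fingers, y is the line along which they close (so a half turn about z gives the same grasp; the last joint's range is limited). The gripper opens to 85 mm and grips with 20 to 120 N. Pads are 22 mm wide; open, the fingers measure 114 mm over their backs; the gripper's body (76 mm by 85 mm) begins 54 mm behind the grasp point. The pads swing forward as they close: fully open they stand 13 mm farther back than shut.
Start: joints at [1.046, 0.628, 0.038, 1.517, -0.027, 0.996, -0.02], TCP at [287.895, -582.781, 231.313] pointing down, gripper open.
Joint ranges: [-3.06, 3.06], [-0.37, 2.12], [-1.25, 1.32], [0.18, 2.47], [-1.1, 4.24], [0.23, 1.98], [-2.94, 2.94]. Speed limits (rad/s): [2.57, 2.57, 3.14, 3.14, 3.14, 3.14, 3.14].

## Interface

Orientations are given as [roll, pitch, yaw] about the fixed x, y, z axes, in that order (R = Rz(yaw) Ry(pitch) Rx(roll)).
In Python, from cell import ctrl gives the robot as it stands.
- The arm moves only by the tool carry_out, never from a script. Its argument "deltas" is one flat list of numbers, 7 for each row, row after row: the turn, a rotation vector about the tool's x, y, z in degrees, then the shift along the tool's x, y, z in m, then the closure, from -1 (fully open) to 1 (shut). In form: [wx, wy, wz, dx, dy, dz, claw, wx, wy, wz, dx, dy, dz, claw, ...]. A call has 1 to 12 rows; each row shifts and turns the commanded pose from where the row before left it, along the tool's axes as they then stand; what a row does not reach is not made up. A row lasts 1/8 s, in which the tool goes at most 62.5 mm and 10.7 degrees, less where a joint would pass 70% of its speed; a pose out of reach is approached as far as the arm can. A call with a gripper value outside its range is refused whole. The fingers move at their own pace and stop on an object; the grip force is fixed at half the most. Time passes only in rows, so rows that do not move let the fingers close. It gives the time, the measured TCP pose, the force, the opening and the grip force at its end, in the units of the state.
- ctrl.read_state(): the state, without advancing time (a new reading comes with each control period).
- ctrl.get_image(name): name is "side" or "top" or "wrist"; returns the picture (384x512x3 uint8, red, green, blue); there is no depth.
- ctrl.calibration(name): a dict with "mtx" (3x3 intrinsics, pixels), "R" (3x3) and "t" (3): a world point X has camera coordinates R X + t. Camera axes: x right, y down, z forward; pixel columns grow to the right and rows downward; lengths in mm; the calibration is good to about 2 mm. The wrist camera is an equidistant fisheye: a pixel r from the principal point sees the ray r / f radians off the axis. A picture is of the moment at which its call begins: read the wrist's pose just before it. calibration takes no time and is no camera call; for the wrist camera it gives the pose at the moment of the call.
- ctrl.finish_job(): hands the job in; it is judged then, once.
The state is a dict: "clock": time; "qpos": joint angles; "qd": joint speeds; "tau": joint torques, N m; "eef_pos": TCP position; "tool_rot": TCP orientation; "force": force on the tool from outside, world axes, zero at the start; "torque": the same for the moment, N m; "width": finger opening in mm; "gripper_force": force on a finger pad.
Only numpy, scipy, OpenCV 4.12 (cv2) and the standard library are available. Lean on these libraries where they do the work, as an engineer would, in place of code of your own. Each camera call takes 0.05 s, during which the arm holds its last target. There are 200 camera calls.

## Working session

There is one attempt and no reset: what is moved stays moved. The work goes in short steps, Python scripts to look and compute and a tool call to move; the robot and the scene stay as the last step left them, time stands still between calls to the robot, and variables do not carry over. Pictures are saved under pics/ and viewed, at most 10 in all, crops included, and the job is handed in when it is done.

Besides the shell and the picture viewer there is one more tool, called after "Request:" as a command line: name --argument value ..., lists and objects as JSON in quotes. carry_out: Moves the arm, as the interface text tells. Its arguments: {"type":"object","properties":{"deltas":{"type":"array"}},"required":["deltas"]}

```bash
mkdir -p pics
python3 - <<'E'
from cell import ctrl
import cv2
s=ctrl.read_state();print(s, ctrl.grip_depth)
for n in("top","side"):
    im=ctrl.get_image(n);cv2.imwrite(f"pics/{n}0.png",cv2.cvtColor(im,cv2.COLOR_RGB2BGR));c=ctrl.calibration(n);print(n,c)
E
```

```text
{'clock': 0.0, 'qpos': array([ 1.0462228 ,  0.62936049,  0.03840243,  1.51837694, -0.02698555,
        0.99628868, -0.01998957]), 'qd': array([-5.75687257e-04,  5.19320151e-04,  8.32705341e-04, -8.42500503e-04,
       -1.59926656e-03, -3.10348481e-05,  7.50614444e-04]), 'tau': array([-8.84654110e-04, -5.63408732e+01,  1.22605383e+00, -1.93453932e+01,
        1.09479626e-02,  1.01839119e-02,  1.93110475e-05]), 'eef_pos': array([ 287.61584439, -582.20262438,  230.37620249]), 'tool_rot': array([-3.13967612e+00,  1.50917132e-05,  4.58823600e-01]), 'force': array([-0.1373824 , -0.94261636,  0.23149163]), 'torque': array([ 0.05525922,  0.0048334 , -0.00040822]), 'gripper_force': 0.0, 'width': 85.52249762597609} 18.700000000000003
top {'mtx': array([[362.66454982,   0.        , 251.34168275],
       [  0.        , 362.66454982, 189.74309727],
       [  0.        ,   0.        ,   1.        ]]), 'R': array([[-1.18276458e-03, -9.99998963e-01, -8.21022541e-04],
       [-9.92431987e-01,  1.27462722e-03, -1.22788955e-01],
       [ 1.22789874e-01,  6.69578605e-04, -9.92432465e-01]]), 't': array([106.11408417, 616.22279335, 675.32405497])}
side {'mtx': array([[448.9508971 ,   0.        , 245.64664535],
       [  0.        , 448.9508971 , 191.03525889],
       [  0.        ,   0.        ,   1.        ]]), 'R': array([[ 0.92691109, -0.37501396,  0.01415502],
       [-0.25175354, -0.6493387 , -0.71762065],
       [ 0.27830917,  0.66160696, -0.69629034]]), 't': array([-527.2546385 ,  295.38155143,  607.17952415])}
```

View pics/top0.png

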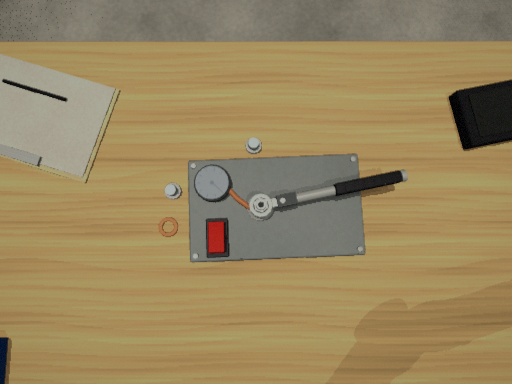

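View pics/side0.png

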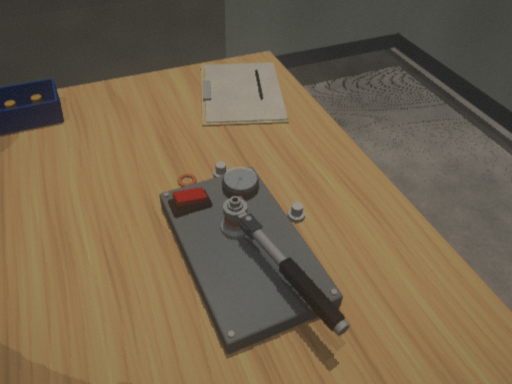

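```bash
python3 - <<'E'
import cv2
im=cv2.imread("pics/top0.png");cv2.imwrite("pics/topc.png",cv2.resize(im[140:275,160:420],None,fx=3,fy=3,interpolation=cv2.INTER_CUBIC))
E
cat > h.py <<'E'
import numpy as np
from cell import ctrl
def px(n,u,v,z):
    c=ctrl.calibration(n);d=c["R"].T@np.linalg.solve(c["mtx"],[u,v,1.]);o=-c["R"].T@c["t"]
    return o+d*(z-o[2])/d[2]
def pr(n,X):
    c=ctrl.calibration(n);p=c["mtx"]@(c["R"]@np.array(X,float)+c["t"]);return p[:2]/p[2]
E
```

```text
(no output)
```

View pics/topc.png

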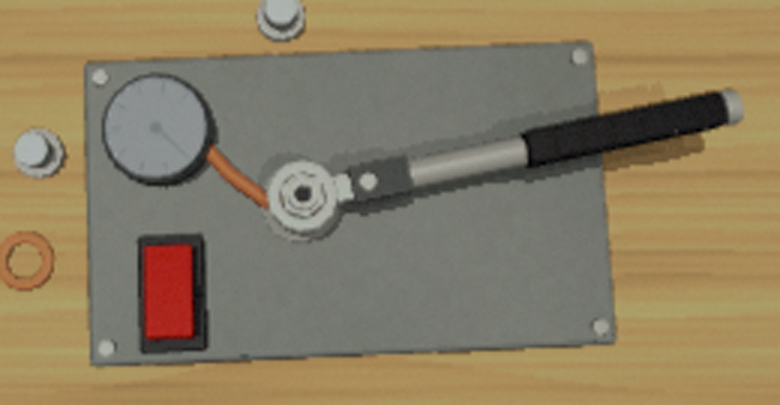

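Run:
```python
from h import *
f=lambda u,v,z:px("top",160+u/3,140+v/3,z)
for n,u,v,z in [("ring",302,195,91),("pin",368,181,94),("gripN",527,150,90),("gripF",728,107,90),("gripmid",627,128,96),("TL",86,63,36),("TR",592,43,36),("BR",614,342,36),("BL",92,363,36),("rk far",145,245,54),("rk far2",191,243,54),("rk near",195,338,71),("rk near2",148,341,71),("gauge",157,128,63),("rkc",170,292,62)]:
    print(n,f(u,v,z).round(1))
E=[f(86,63,36),f(592,43,36),f(614,342,36),f(92,363,36)]
c=sum(E)/4;a=E[0]+E[3]-E[1]-E[2];yaw=np.arctan2(-a[0],a[1]);print("c",c,"yaw",yaw)
R=np.array([[np.cos(yaw),-np.sin(yaw)],[np.sin(yaw),np.cos(yaw)]])
for n,p in [("boss",(0,30)),("sw",(-55,115)),("press",(-75,115))]: print(n,c[:2]+R@p)
print("side press",pr("side",[*(c[:2]+R@(-75,115)),71]))
```

```text
ring [581.9  88.5  91. ]
pin [590.1  48.8  94. ]
gripN [609.3 -48.3  90. ]
gripF [ 635.5 -171.7   90. ]
gripmid [ 621.8 -107.6   96. ]
TL [674.5 230.2  36. ]
TR [ 687.6 -106.3   36. ]
BR [ 491.4 -113.2   36. ]
BL [478.5 222.4  36. ]
rk far [553.3 187.2  54. ]
rk far2 [554.5 158.1  54. ]
rk near [495.9 153.8  71. ]
rk near2 [494.1 182.6  71. ]
gauge [626.9 179.5  63. ]
rkc [523.8 170.3  62. ]
c [582.96606157  58.26083386  36.        ] yaw 0.03866713382094375
boss [581.8063366   88.23840944]
sw [523.56156061 171.04871115]
press [503.57651022 170.27556117]
side press [177.33336012 194.96053636]
```

Request:
carry_out --deltas '[0,0,0,0.0274,-0.0134,0,1,0,0,0,0.0274,-0.0134,0,1,0,0,0,0.0274,-0.0134,0,1,0,0,0,0.0274,-0.0134,0,1,0,0,0,0.0274,-0.0134,0,1,0,0,0,0.0274,-0.0134,0,1,0,0,0,0.0274,-0.0134,0,1,0,0,0,0.0274,-0.0134,0,1,0,0,0,0.0274,-0.0134,0,1,0,0,0,0.0274,-0.0134,0,1]'

```text
clock: 1.35
eef_pos: [474.5, -340.3, 230.9]
tool_rot: [-3.141, 0.0, 0.459]
force: [1.0, 0.8, 0.6]
width: -0.3
gripper_force: 0.0
```

Request:
carry_out --deltas '[0,0,0,0.0274,-0.0134,0,1,0,0,0,0.0274,-0.0134,0,1,0,0,0,0.0274,-0.0134,0,1,0,0,0,0.0274,-0.0134,0,1,0,0,0,0.0274,-0.0134,0,1,0,0,0,0.0274,-0.0134,0,1,0,0,0,0.0274,-0.0134,0,1,0,0,0,0.0274,-0.0134,0,1,0,0,0,0.0274,-0.0134,0,1,0,0,0,0.0274,-0.0134,0,1,0,0,7.5,0,0,0,1,0,0,7.5,0,0,0,1]'

```text
clock: 2.85
eef_pos: [660.3, -99.2, 230.5]
tool_rot: [-3.141, 0.001, 0.194]
force: [0.8, 0.5, -0.4]
width: 0.0
gripper_force: 0.0
```

Request:
carry_out --deltas '[0,0,0,0,0,0.02,1,0,0,0,0,0,0.02,1,0,0,0,0,0,0.02,1,0,0,0,0,0,0.02,1,0,0,0,0,0,0.02,1,0,0,0,0,0,0.02,1,0,0,0,0,0,0.02,1,0,0,0,0,0,0.02,1,0,0,0,0,0,0,1]'

```text
clock: 3.98
eef_pos: [659.1, -99.6, 69.2]
tool_rot: [-3.14, 0.004, 0.197]
force: [-0.2, 0.4, 0.4]
width: 0.2
gripper_force: 0.0
```

Request:
carry_out --deltas '[0,0,0,-0.004,0,0,1,0,0,0,-0.004,0,0,1,0,0,0,-0.004,0,0,1,0,0,0,-0.003,0,0,1,0,0,0,-0.003,0,0,1,0,0,0,-0.003,0,0,1]'

```text
clock: 4.72
eef_pos: [641.8, -103.9, 72.0]
tool_rot: [3.14, -0.004, 0.197]
force: [4.2, -0.4, -0.6]
width: 0.0
gripper_force: 2.3
```

Request:
carry_out --deltas '[0,0,1,-0.0035,0.0003,0,1,0,0,1,-0.0035,0.0003,0,1,0,0,1,-0.0035,0.0003,0,1,0,0,1,-0.0035,0.0003,0,1,0,0,1,-0.0035,0.0003,0,1,0,0,1,-0.0035,0.0003,0,1,0,0,1,-0.0035,0.0003,0,1,0,0,1,-0.0035,0.0003,0,1,0,0,1,-0.0035,0.0003,0,1,0,0,1,-0.0035,0.0003,0,1]'

```text
clock: 5.98
eef_pos: [605.4, -111.2, 71.4]
tool_rot: [3.141, -0.0, 0.021]
force: [3.9, -1.1, 0.7]
width: 0.1
gripper_force: 2.4
```

```bash
cat >> h.py <<'E'
A=np.array([581.8,88.3])
def st():
    s=ctrl.read_state();d=s["eef_pos"][:2]-A;y=s["tool_rot"][2]
    x=np.array([np.cos(y),np.sin(y)]);Y=np.array([np.sin(y),-np.cos(y)])
    r=np.hypot(*d);ang=np.arctan2(d[1],d[0])-np.arcsin(20.5/r)  # handle bearing if tool rides 20.5 off
    print("clock",s["clock"],"tan",d@x,"rad",d@Y,"z",s["eef_pos"][2],"handle ang",ang,"turned",-1.369-ang,"yaw-90",y-np.pi/2,"Fpush",s["force"][:2]@x,"F",s["force"])
E
python3 -c "from h import *;st()"
```

```text
clock 5.975 tan 19.36248100994684 rad 200.00091372665815 z 71.36852009681547 handle ang -1.5552700482428814 turned 0.1862700482428814 yaw-90 -1.5495808818537413 Fpush 3.866887013920269 F [ 3.89190293 -1.1379395   0.68593872]
```

Request:
carry_out --deltas '[0,0,1,-0.0035,0.0003,0,1,0,0,1,-0.0035,0.0003,0,1,0,0,1,-0.0035,0.0003,0,1,0,0,1,-0.0035,0.0003,0,1,0,0,1,-0.0035,0.0003,0,1]'

```text
clock: 6.6
eef_pos: [587.9, -112.5, 71.4]
tool_rot: [3.141, -0.0, -0.066]
force: [4.9, -2.9, 0.9]
width: -0.1
gripper_force: 2.4
```

Request:
carry_out --deltas '[0,0,0.7,-0.0025,0.0002,0,1,0,0,0.7,-0.0025,0.0002,0,1]'

```text
clock: 6.85
eef_pos: [582.9, -112.5, 71.4]
tool_rot: [3.141, -0.0, -0.09]
force: [3.6, -1.8, 1.5]
width: -0.4
gripper_force: 2.4
```

```bash
python3 -c "from h import *;st()"
```

```text
clock 6.85 tan 19.198298551791083 rad 199.88696283616812 z 71.35352061121361 handle ang -1.6674194950249253 turned 0.29841949502492526 yaw-90 -1.6609052232353276 Fpush 3.7093567542147383 F [ 3.56168132 -1.8016534   1.49507492]
```

Request:
carry_out --deltas '[0,0,0.7,-0.0025,0.0002,0,1,0,0,0.7,-0.0025,0.0002,0,1]'

```text
clock: 7.1
eef_pos: [577.9, -112.4, 71.3]
tool_rot: [3.141, -0.0, -0.115]
force: [4.8, -2.5, 1.0]
width: 0.2
gripper_force: 2.4
```

Request:
carry_out --deltas '[0,0,0.7,-0.0025,0.0002,0,1,0,0,0.7,-0.0025,0.0002,0,1]'

```text
clock: 7.35
eef_pos: [572.9, -112.3, 71.3]
tool_rot: [3.141, -0.0, -0.139]
force: [4.1, -2.3, 1.2]
width: 0.0
gripper_force: 2.4
```

Request:
carry_out --deltas '[0,0,0.7,-0.0025,0.0002,0,1,0,0,0.7,-0.0025,0.0002,0,1]'

```text
clock: 7.6
eef_pos: [567.8, -111.9, 71.3]
tool_rot: [3.141, -0.0, -0.164]
force: [4.4, -2.8, 0.7]
width: 0.3
gripper_force: 2.4
```

Request:
carry_out --deltas '[0,0,0.7,-0.0025,0.0002,0,1,0,0,0.7,-0.0025,0.0002,0,1]'

```text
clock: 7.85
eef_pos: [562.9, -111.5, 71.3]
tool_rot: [3.141, -0.0, -0.188]
force: [3.7, -2.6, 1.1]
width: -0.0
gripper_force: 2.4
```

Request:
carry_out --deltas '[0,0,0.7,-0.0025,0.0002,0,1,0,0,0.7,-0.0025,0.0002,0,1]'

```text
clock: 8.1
eef_pos: [557.8, -110.9, 71.3]
tool_rot: [3.141, 0.0, -0.212]
force: [4.4, -2.9, 1.3]
width: 0.0
gripper_force: 2.4
```

Request:
carry_out --deltas '[0,0,0.7,-0.0025,0.0002,0,1,0,0,0.7,-0.0025,0.0002,0,1]'

```text
clock: 8.35
eef_pos: [552.9, -110.2, 71.3]
tool_rot: [3.141, -0.0, -0.237]
force: [4.3, -3.3, 1.9]
width: 0.3
gripper_force: 2.4
```

Request:
carry_out --deltas '[0,0,0.7,-0.0025,0.0002,0,1,0,0,0.7,-0.0025,0.0002,0,1]'

```text
clock: 8.6
eef_pos: [547.9, -109.4, 71.3]
tool_rot: [3.141, -0.0, -0.261]
force: [4.2, -1.8, 0.7]
width: 0.1
gripper_force: 2.5
```

Request:
carry_out --deltas '[0,0,0.7,-0.0025,0.0002,0,1,0,0,0.7,-0.0025,0.0002,0,1]'

```text
clock: 8.85
eef_pos: [546.4, -109.3, 72.0]
tool_rot: [3.142, -0.007, -0.286]
force: [10.0, -3.7, -0.2]
width: -0.1
gripper_force: 5.7
```

Request:
carry_out --deltas '[0,0,0.7,-0.0025,0.0002,0,1,0,0,0.7,-0.0025,0.0002,0,1]'

```text
clock: 9.1
eef_pos: [543.3, -108.8, 72.4]
tool_rot: [-3.142, -0.011, -0.31]
force: [12.2, -5.4, -0.9]
width: -0.1
gripper_force: 6.4
```

Request:
carry_out --deltas '[0,0,0.7,-0.0025,0.0002,0,1,0,0,0.7,-0.0025,0.0002,0,1]'

```text
clock: 9.35
eef_pos: [538.5, -107.9, 72.4]
tool_rot: [-3.141, -0.011, -0.335]
force: [12.1, -4.7, -1.2]
width: -0.0
gripper_force: 6.5
```

Request:
carry_out --deltas '[0,0,0,-0.0025,0.0002,0,1,0,0,0,-0.0025,0.0002,0,1,0,0,0,0,0,0,1]'

```text
clock: 9.72
eef_pos: [533.9, -106.5, 72.5]
tool_rot: [-3.141, -0.011, -0.335]
force: [12.4, -6.1, -1.2]
width: 0.3
gripper_force: 6.6
```

Run:
```python
from h import *
import cv2
st()
im=cv2.cvtColor(ctrl.get_image("top"),cv2.COLOR_RGB2BGR)
cv2.imwrite("pics/fold.png",cv2.resize(im[170:320,220:400],None,fx=4,fy=4,interpolation=cv2.INTER_CUBIC))
```

```text
clock 9.725 tan 18.69528631273873 rad 199.75360176524816 z 72.49852966020944 handle ang -1.91441912049368 turned 0.54541912049368 yaw-90 -1.9053804752554258 Fpush 13.673691204520956 F [12.36416403 -6.07582572 -1.24322107]
```

View pics/fold.png

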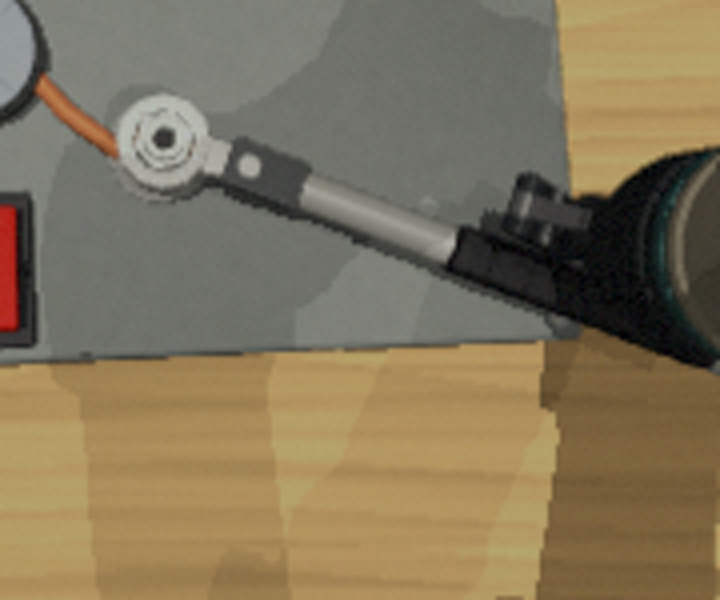

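Request:
carry_out --deltas '[0,0,-0.4,0.002,0,0,1,0,0,-0.4,0.002,0,0,1,0,0,-0.4,0.002,0,0,1,0,0,-0.4,0.002,0,0,1,0,0,-0.4,0.002,0,0,1]'

```text
clock: 10.4
eef_pos: [543.5, -108.8, 72.4]
tool_rot: [-3.141, -0.011, -0.299]
force: [12.5, -4.2, -1.8]
width: -0.1
gripper_force: 6.3
```

Request:
carry_out --deltas '[0,0,-0.6,0.0015,0,0,1,0,0,-0.6,0.0015,0,0,1,0,0,-0.6,0.0015,0,0,1]'

```text
clock: 10.78
eef_pos: [546.2, -109.1, 72.1]
tool_rot: [-3.14, -0.007, -0.267]
force: [9.0, -2.0, -0.0]
width: 0.1
gripper_force: 4.5
```

Request:
carry_out --deltas '[0,0,0,0.001,0,0,1,0,0,0,0.001,0,0,1,0,0,0,0.001,0,0,1,0,0,0,0.001,0,0,1,0,0,0,0.001,0,0,1]'

```text
clock: 11.4
eef_pos: [546.6, -109.3, 71.1]
tool_rot: [-3.14, 0.002, -0.267]
force: [3.1, 0.4, 1.9]
width: 0.2
gripper_force: 1.3
```

Request:
carry_out --deltas '[0,0,0,0.001,0,0,1,0,0,0,0.001,0,0,1,0,0,0,0.002,0,0,1,0,0,0,0.003,0,0,1,0,0,0,0.005,0,0,1,0,0,0,0.005,0,0,1]'

```text
clock: 12.15
eef_pos: [564.0, -115.2, 71.3]
tool_rot: [3.142, -0.0, -0.267]
force: [-0.4, -0.4, 0.0]
width: -0.1
gripper_force: 0.0
```

Run:
```python
from h import *
import cv2
st()
im=cv2.cvtColor(ctrl.get_image("top"),cv2.COLOR_RGB2BGR)
cv2.imwrite("pics/back.png",cv2.resize(im[170:320,220:400],None,fx=4,fy=4,interpolation=cv2.INTER_CUBIC))
```

```text
clock 12.15 tan 36.56438045956721 rad 200.9892957471425 z 71.33217564772495 handle ang -1.758665284126508 turned 0.389665284126508 yaw-90 -1.8381016725969264 Fpush -0.31179918029378295 F [-0.42667474 -0.37754664  0.04679664]
```

View pics/back.png

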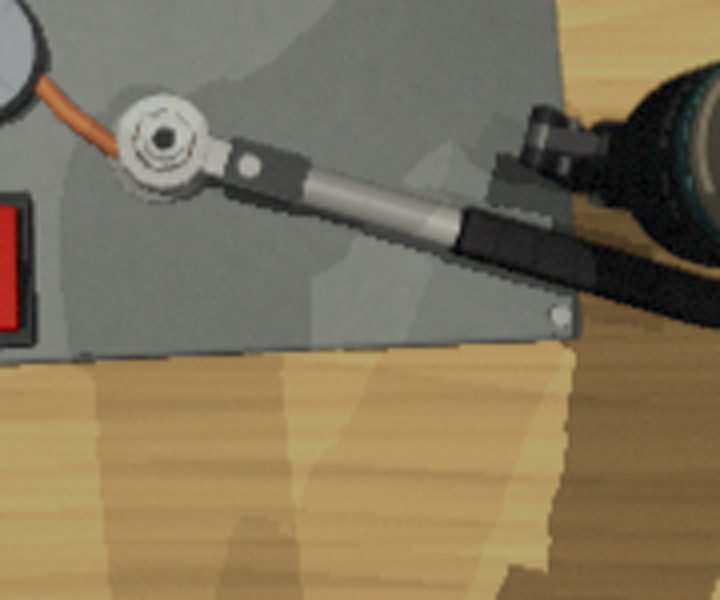

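Request:
carry_out --deltas '[0,0,0,0,0,-0.02,1,0,0,0,0,0,-0.02,1,0,0,-3,0,0,-0.02,1,0,0,-3,0,0,-0.02,1,0,0,-3,0,0,-0.02,1,0,0,-3,0,0,-0.01,1,0,0,-3,0,0,-0.01,1,0,0,-3,0,0,0,1]'

```text
clock: 13.2
eef_pos: [563.9, -115.2, 191.8]
tool_rot: [3.141, -0.001, 0.049]
force: [0.2, -0.3, 0.1]
width: -0.1
gripper_force: 0.0
```

Request:
carry_out --deltas '[0,0,0,-0.0039,-0.024,0,1,0,0,0,-0.0039,-0.024,0,1,0,0,0,-0.0039,-0.024,0,1,0,0,0,-0.0039,-0.024,0,1,0,0,0,-0.0039,-0.024,0,1,0,0,0,-0.0039,-0.024,0,1,0,0,0,-0.0039,-0.024,0,1,0,0,0,-0.0039,-0.024,0,1,0,0,0,-0.0039,-0.024,0,1,0,0,0,-0.0039,-0.024,0,1,0,0,0,-0.0039,-0.024,0,1,0,0,0,-0.0039,-0.024,0,1]'

```text
clock: 14.7
eef_pos: [502.9, 171.1, 190.9]
tool_rot: [3.141, 0.001, 0.048]
force: [0.2, 0.4, -0.2]
width: 0.2
gripper_force: 0.0
```

Descend to about z 80.

Request:
carry_out --deltas '[0,0,0,0,0,0.02,1,0,0,0,0,0,0.02,1,0,0,0,0,0,0.02,1,0,0,0,0,0,0.02,1,0,0,0,0,0,0.02,1,0,0,0,0,0,0.01,1,0,0,0,0,0,0,1]'

```text
clock: 15.58
eef_pos: [502.9, 170.2, 80.7]
tool_rot: [3.141, 0.002, 0.047]
force: [0.2, 0.2, 0.2]
width: -0.2
gripper_force: 0.0
```

Request:
carry_out --deltas '[0,0,0,0,0,0.003,1,0,0,0,0,0,0.003,1,0,0,0,0,0,0.003,1,0,0,0,0,0,0.003,1]'

```text
clock: 16.08
eef_pos: [503.4, 170.5, 69.3]
tool_rot: [-3.141, -0.0, 0.047]
force: [0.9, 0.2, -1.1]
width: 0.1
gripper_force: 0.0
```

Request:
carry_out --deltas '[0,0,0,0,0,0.001,1,0,0,0,0,0,0.001,1,0,0,0,0,0,0.001,1]'

```text
clock: 16.45
eef_pos: [502.9, 170.4, 66.3]
tool_rot: [3.142, 0.001, 0.047]
force: [-1.2, 0.2, 1.8]
width: -0.2
gripper_force: 1.0
```

Request:
carry_out --deltas '[0,0,0,0,0,0.001,1,0,0,0,0,0,0.001,1]'

```text
clock: 16.7
eef_pos: [503.3, 170.4, 64.3]
tool_rot: [3.142, 0.0, 0.047]
force: [-1.9, -0.3, 1.2]
width: 0.1
gripper_force: 1.0
```

Request:
carry_out --deltas '[0,0,0,0,0,0.001,1,0,0,0,0,0,0.001,1]'

```text
clock: 16.95
eef_pos: [502.1, 170.4, 62.3]
tool_rot: [3.141, 0.002, 0.047]
force: [-5.1, 0.2, 5.6]
width: -0.5
gripper_force: 3.3
```

Request:
carry_out --deltas '[0,0,0,0,0,0.001,1,0,0,0,0,0,0.001,1]'

```text
clock: 17.2
eef_pos: [501.4, 170.4, 61.0]
tool_rot: [3.142, 0.004, 0.047]
force: [-8.0, -0.6, 21.1]
width: -0.0
gripper_force: 11.1
```

Request:
carry_out --deltas '[0,0,0,0,0,-0.002,1,0,0,0,0,0,-0.003,1,0,0,0,0,0,-0.01,1,0,0,0,0,0,-0.02,1,0,0,0,0,0,-0.03,1,0,0,0,0,0,-0.03,1,0,0,0,0,0,-0.03,1]'

```text
clock: 18.08
eef_pos: [503.7, 170.4, 186.9]
tool_rot: [-3.141, -0.001, 0.047]
force: [1.0, 0.6, 0.1]
width: 0.3
gripper_force: 0.0
```

Request:
carry_out --deltas '[0,0,0,-0.02,0,0,1,0,0,0,-0.03,0,0,1,0,0,0,-0.02,0,0,1,0,0,0,0,0,0,1,0,0,0,0,0,0,1]'

```text
clock: 18.7
eef_pos: [434.9, 167.4, 185.8]
tool_rot: [-3.141, -0.002, 0.047]
force: [0.9, -0.3, 0.4]
width: -0.2
gripper_force: 0.0
```

Run:
```python
from h import *
import cv2
st()
a=ctrl.get_image("side")[130:360,130:380];b=ctrl.get_image("top")[140:280,150:400]
a=cv2.resize(a,None,fx=2,fy=2);b=cv2.resize(b,(500,280));b=cv2.copyMakeBorder(b,0,180,0,0,0)
cv2.imwrite("pics/end.png",cv2.resize(cv2.cvtColor(cv2.hconcat([a,b]),cv2.COLOR_RGB2BGR),(800,368)))
```

```text
clock 18.7 tan -143.006923194887 rad -85.87859946517503 z 185.81203033842647 handle ang 2.5242129006965057 turned -3.893212900696506 yaw-90 -1.5241693116579111 Fpush 0.8468778070922539 F [ 0.85970249 -0.25510162  0.38916985]
```

View pics/end.png

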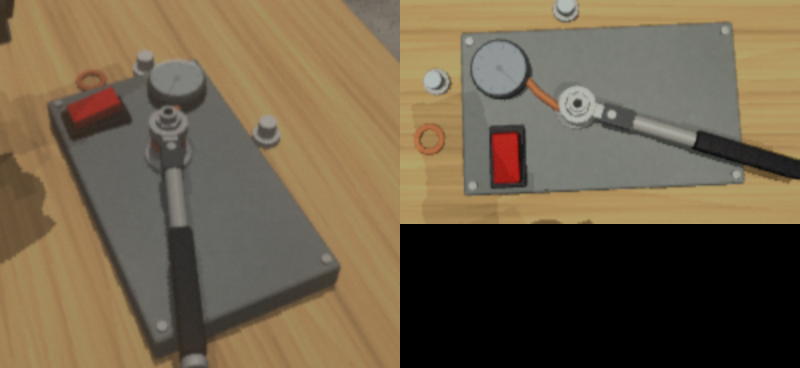

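The picture shows the rocker tipped over with its far end raised (side view, about 95,103). The wrench is straight, the bystanders are unmoved and the arm is clear.

```bash
python3 -c "from cell import ctrl;print(ctrl.finish_job())"
```

```text
the job is handed in; nothing more can be done
None
```

The job is handed in, with no verdict returned: the fitting came home and the joint folded about 13–15 mm at the grip, I eased it back straight and let go, then pressed the rocker to its solid stop (about 21 N); the last picture shows the gauge, plugs and gasket untouched.

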